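# Make up a batch of three heels in the tray and close it with the divider

### The arm

A 7-joint arm with a two-finger parallel gripper is mounted at the origin on the work surface. World frame = base frame: x ahead of the robot, y to its left, z up, the work surface at z = 0. Lengths are in m, angles in rad, forces in N, time in s.
With the tool pointing down it reaches from about 0.425 to 0.95 m from the base axis. Payload 4.7 kg.
Tool frame: the origin (TCP) lies midway between the tips of the shut fingers; the grasp point (between the pads) lies behind it (manip.grip_depth is the z of the grasp point in the tool frame, in m); z points along the fingers, x is the direction in which the jaws open and shut, and the axes are right-handed (so a half turn about z gives the same grasp; the last joint's range is limited). The gripper opens to 85 mm and grips with 20 to 120 N. Pads are 22 mm wide; open, the fingers measure 114 mm over their backs; the gripper's body (76 mm by 85 mm) begins 54 mm behind the grasp point. The pads swing forward as they close: fully open they stand 13 mm farther back than shut.
Start: joints at [1.1, 0.469, -0.049, 1.532, 0.024, 1.141, -0.082], TCP at [0.289, -0.61, 0.231] pointing down, gripper open.
Joint ranges: [-2.59, 2.59], [-0.33, 1.99], [-1.39, 1.29], [0.1, 2.45], [-1.04, 4.18], [0.21, 1.99], [-2.66, 2.66]. Speed limits (rad/s): [2.57, 2.57, 3.14, 3.14, 3.14, 3.14, 3.14].

### API

Orientations are given as a unit quaternion [x, y, z, w].
In Python, from cell import manip gives the robot as it stands.
- The arm moves only by the tool play_rows, never from a script. Its argument "targets" is a list that holds one entry, the list of rows, each a list of 4 numbers: the shift along the tool's x, y, z in mm, then the turn about the tool's z in rad. A call has 1 to 10 rows; each row shifts and turns the pose as measured when the row begins, along the tool's axes as they then stand; what a row does not reach is not made up. A row lasts 1/10 s, in which the tool goes at most 50 mm and 8.59 degrees, less where a joint would pass 70% of its speed; a pose out of reach is approached as far as the arm can. A call with a gripper value outside its range is refused whole. "claw" is the gripper command: -1 is shut, 1 is fully open, values between are in proportion, set as the call begins (left out, the last holds). The fingers move at their own pace and stop on an object; the grip force is fixed at half the most. Time passes only in rows, so rows that do not move let the fingers close. It gives the time, the measured TCP pose, the force and the opening at its end, in the units of the state.
- manip.read_state(): the state, without advancing time (a new reading comes with each control period).
- manip.capture(name): name is "side" or "top" or "wrist"; returns a dict with "pixels" (420x560x3 uint8, red, green, blue), "camera_matrix" (3x3 intrinsics, pixels), "camera_from_world" (4x4, takes a point from world to camera coordinates). Camera axes: x right, y down, z forward; pixel columns grow to the right and rows downward; lengths in m; the calibration is good to about 2 mm. The wrist camera is an equidistant fisheye: a pixel r from the principal point sees the ray r / f radians off the axis. A picture is of the moment at which its call begins. There is no depth.
- manip.close_job(): hands the job in, once; it reports no verdict.
The state is a dict: "t": time; "joints": joint angles; "joint_vel": joint speeds; "tau": joint torques, N m; "position": TCP position; "eef_rot": TCP orientation; "ft_force": force on the tool from outside, world axes, zero at the start; "torque": the same for the moment, N m; "gripper_width": finger opening in m.
Only numpy, scipy, OpenCV 4.12 (cv2) and the standard library are available. Lean on these libraries where they do the work, as an engineer would, in place of code of your own. Each camera call takes 0.05 s, during which the arm holds its last target. There are 200 camera calls.

### The job

Make up the batch in the blue tray: one black heel is already in its large bay; add black heels from the green plate until the bay holds exactly three, each flat on the floor. Then take the yellow divider out of its stand and stand it on edge in the tray's slot between the white ribs, all the way down, to close the batch off. Leave the other heels on the plate, the glue can and the tape reel where they are.

Things in the scene. Friction and masses are not known exactly. Their poses are not given: they have to be found in the camera images.
- black0: Black plastic shoe heel, a D-shaped block 46 mm long (its x), 38 mm wide (its y) and 18 mm tall, lying flat in the tray's large bay already, near the end far from the slot, its length roughly along the tray; flat-sided from x = -23 to +4 mm, then rounded towards +x; the best grasp is across the 38 mm width, near x = -5 mm; 30 g. Origin: centre of its underside, z up.
- black1: Black plastic shoe heel, a D-shaped block 46 mm long (its x), 38 mm wide (its y) and 18 mm tall, lying flat on the green plate; flat-sided from x = -23 to +4 mm, then rounded towards +x; the best grasp is across the 38 mm width, near x = -5 mm; 30 g. Origin: centre of its underside, z up.
- black2: Black plastic shoe heel, a D-shaped block 46 mm long (its x), 38 mm wide (its y) and 18 mm tall, lying flat on the green plate; flat-sided from x = -23 to +4 mm, then rounded towards +x; the best grasp is across the 38 mm width, near x = -5 mm; 30 g. Origin: centre of its underside, z up.
- black3: Black plastic shoe heel, a D-shaped block 46 mm long (its x), 38 mm wide (its y) and 18 mm tall, lying flat on the green plate; flat-sided from x = -23 to +4 mm, then rounded towards +x; the best grasp is across the 38 mm width, near x = -5 mm; 30 g. Origin: centre of its underside, z up.
- black4: Black plastic shoe heel, a D-shaped block 46 mm long (its x), 38 mm wide (its y) and 18 mm tall, lying flat on the green plate; flat-sided from x = -23 to +4 mm, then rounded towards +x; the best grasp is across the 38 mm width, near x = -5 mm; 30 g. Origin: centre of its underside, z up.
- tan0: Tan (light brown) plastic shoe heel, a D-shaped block 46 mm long (its x), 38 mm wide (its y) and 18 mm tall, lying flat on the green plate; flat-sided from x = -23 to +4 mm, then rounded towards +x; the best grasp is across the 38 mm width, near x = -5 mm; 30 g. Origin: centre of its underside, z up. Not wanted in this batch; leave it.
- tan1: Tan (light brown) plastic shoe heel, a D-shaped block 46 mm long (its x), 38 mm wide (its y) and 18 mm tall, lying flat on the green plate; flat-sided from x = -23 to +4 mm, then rounded towards +x; the best grasp is across the 38 mm width, near x = -5 mm; 30 g. Origin: centre of its underside, z up. Not wanted in this batch; leave it.
- tray: Blue open tray, fixed, 130 x 230 mm (x, y); floor 5 mm and walls 5 mm thick, wall tops 35 mm above the table. White ribs on the long walls form one slot across the tray at y = +78 mm, between the large bay (inside x -60 to +60, y -110 to +68 mm) and a narrow end bay (y +88 to +110 mm). Origin: centre of its underside, z up.
- tray_bay (a point): Centre of the large bay, on the tray's floor (5 mm above the table); axes as the tray's.
- tray_slot (a point): Centre of the slot, on the tray's floor (5 mm above the table); axes as the tray's. The slot runs along x from wall to wall (120 mm), is 12 mm wide in y between the ribs; each rib stands 12 mm out of its long wall, is 4 mm thick and reaches 35 mm above the table.
- divider: Yellow plastic divider plate, 112 mm long (x), 8 mm thick (y), 80 g, standing on edge in the dark stand. Its body is 58 mm high, with a tab in the middle of the top edge, 50 mm long, that reaches to 87 mm: grasp the tab from above across its 8 mm. Origin: centre of its lower edge, z up. Either way round fits the slot.
- stand: Dark steel stand, fixed, 100 x 56 mm, with two upright cheeks 36 mm high, 90 mm long, along its x, 12 mm apart: the divider stands between them on a floor 6 mm above the table. Origin: centre of its underside.
- plate: Green steel plate, fixed, 180 x 260 mm and 4 mm thick, flat on the table; the six heels lie on it. Origin: centre of its underside.
- glue: Red glue can, 72 mm across, 100 mm high, standing behind the work. Bystander. Origin: centre of its underside.
- reel: Reel of white tape lying flat, 90 mm across, 30 mm high, behind the work. Bystander. Origin: centre of its underside.
Mind the look-alikes: they are no part of the job. Leave any purple, red or turquoise look-alike of the black2 alone.

How it is judged:
By the outcome, as a careful person would: the job done as asked, in the order asked, and still so for the second after the job is handed in, with the robot touching nothing.
It also fails if it takes over 64 s, if anything falls off the work surface, if the arm or the gripper's body presses on something with over 40 N, if the wrist force passes 120 N, or if a joint passes its speed limit or range.

## Working session

There is one attempt and no reset: what is moved stays moved. The work goes in short steps, Python scripts to look and compute and a tool call to move; the robot and the scene stay as the last step left them, time stands still between calls to the robot, and variables do not carry over. Pictures are saved under pics/ and viewed, about 8 in all and at most 12, crops included, and the job is handed in when it is done.

Besides the shell and the picture viewer there is one more tool, called after "Emit:" as name(argument=value, ...) on one line, values as JSON. play_rows: Moves the arm, as the interface text tells. Its arguments: {"type":"object","properties":{"targets":{"type":"array"},"claw":{"type":"number"}},"required":["targets"]}

```bash
ls; mkdir -p pics
cat > h.py <<'E'
import numpy as np, cv2
from cell import manip
def cap(n,f=None):
    c=manip.capture(n)
    if f: cv2.imwrite('pics/'+f,c['pixels'][:,:,::-1])
    return c
def ray(c,uv,z):
    K=c['camera_matrix'];T=c['camera_from_world'];R=T[:3,:3];o=-R.T@T[:3,3]
    d=R.T@np.linalg.solve(K,[uv[0],uv[1],1.]);return o+d*(z-o[2])/d[2]
def proj(c,p):
    q=c['camera_from_world']@np.r_[p,1];q=c['camera_matrix']@q[:3];return q[:2]/q[2]
E
python3 - <<'E'
from h import *
import pickle
d={n:cap(n,n+'0.png') for n in('top','side')}
pickle.dump(d,open('d0.pkl','wb'))
for n in d: 
    T=d[n]['camera_from_world'];print(n,d[n]['camera_matrix'].round(1).tolist(),(-T[:3,:3].T@T[:3,3]).round(3))
s=manip.read_state();print(s);print(manip.grip_depth)
E
```

```text
pics
top [[511.2, 0.0, 280.4], [0.0, 511.2, 205.0], [0.0, 0.0, 1.0]] [0.409 0.003 1.081]
side [[395.8, 0.0, 279.4], [0.0, 395.8, 202.2], [0.0, 0.0, 1.0]] [ 0.449 -0.605  0.435]
{'t': 0.1, 'joints': array([ 1.10012904,  0.46941063, -0.04858013,  1.53362386,  0.02407748,
        1.14099006, -0.08231069]), 'joint_vel': array([ 3.15112030e-05, -3.25270048e-03, -2.11426349e-04, -2.60883639e-03,
        9.96042312e-04,  1.42890831e-03,  4.51047009e-04]), 'tau': array([ 9.50902795e-04, -5.11516178e+01, -4.66487941e-02, -2.38390803e+01,
        1.08609785e-02,  4.36271555e-03, -6.07125550e-07]), 'position': array([ 0.28836297, -0.60969917,  0.23031179]), 'eef_rot': array([ 8.44847214e-01, -5.35006852e-01, -7.93910945e-04, -4.72115040e-04]), 'ft_force': array([-0.38472084, -0.27619636, -0.28677716]), 'torque': array([ 0.03591825, -0.01890878, -0.00141377]), 'gripper_width': 0.08551554400343227}
-0.0187
```

View pics/top0.png

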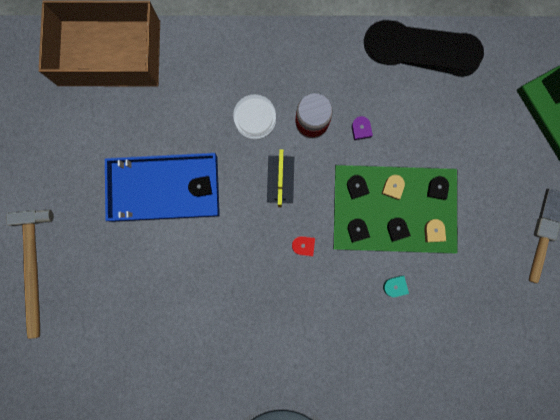

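View pics/side0.png

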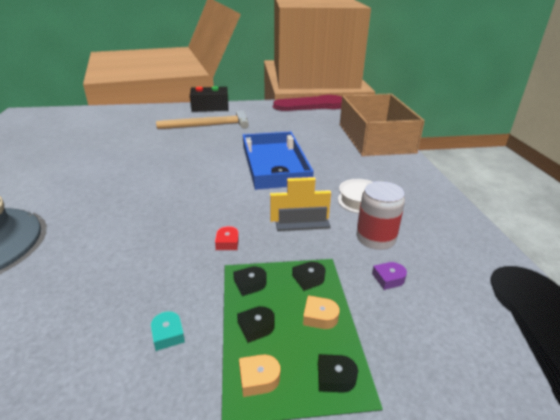

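Top view: the tray is at (162,187) with its slot at the left end, the divider and stand at (281,180). The plate holds four black heels at (357,186), (439,187), (357,229), (398,228) and two tan ones. The red, turquoise and purple look-alikes lie outside it.

```bash
cat > m.py <<'E'
from h import *
def up(c,k=4): return cv2.resize(c['pixels'],None,fx=k,fy=k,interpolation=cv2.INTER_CUBIC).astype(int)
def blobs(c,mask,z,k=4,amin=100):
    out=[]
    for q in cv2.findContours(mask.astype(np.uint8),cv2.RETR_EXTERNAL,cv2.CHAIN_APPROX_NONE)[0]:
        if cv2.contourArea(q)<amin*k*k: continue
        px=(q[:,0]+.5)/k-.5
        P=np.array([ray(c,u,z)[:2] for u in px])*1000
        (a,b),(w,h),th=cv2.minAreaRect(P.astype(np.float32))
        M=cv2.moments(P.astype(np.float32).reshape(-1,1,2));m=np.array([M['m10'],M['m01']])/M['m00']
        if w<h: w,h,th=h,w,th+90
        d=np.array([np.cos(np.radians(th)),np.sin(np.radians(th))])
        if d@(m-[a,b])>0: th+=180   # mass lies towards the flat end (-x)
        out.append((px.mean(0).round().astype(int),np.round([a,b],1),np.round([w,h],1),round((th+180)%360-180,1),m.round(1)))
    return out
E
python3 - <<'E'
from m import *
import pickle
c=pickle.load(open('d0.pkl','rb'))['top'];I=up(c);r,g,b=I[...,0],I[...,1],I[...,2]
hsv=cv2.cvtColor(np.clip(I,0,255).astype(np.uint8),cv2.COLOR_RGB2HSV)
print(I[4*195,4*350],I[4*200,4*400],I[4*190,4*150],I[4*180,4*281],I[4*170,4*273],I[4*190,4*195])
roi=np.zeros(r.shape,bool);roi[4*150:4*255,4*100:4*462]=1
dark=(I.max(2)<50)&roi
dark=cv2.morphologyEx(dark.astype(np.uint8),cv2.MORPH_CLOSE,np.ones((15,15)))
def show(n,m,z,amin=100):
    for o in blobs(c,m,z,amin=amin): print(n,*o)
show('dark',dark,.015)
show('tan',(hsv[...,0]>10)&(hsv[...,0]<25)&(hsv[...,1]>80)&(r>150)&roi,.015)
show('yel',(hsv[...,0]>24)&(hsv[...,0]<34)&(hsv[...,1]>150)&(r>120)&roi,.06,30)
show('blue',(b>100)&(b-r>70)&roi,.035,300)
show('plate',(g>60)&(g-r>40)&(g-b>30)&roi,.004,300)
show('rib',(I.min(2)>140)&roi,.035,2)
E
```

```text
[31 57 31] [ 60 113  56] [ 35  81 176] [205 210  67] [46 52 60] [11 16 14]
dark [358 230] [ 472.9 -156.5] [44.5 39.9] 17.1 [ 471.5 -157. ]
dark [397 229] [ 475.2 -239.8] [44.4 41.2] 18.0 [ 473.7 -240.2]
dark [201 186] [561.5 175.2] [46.1 38.5] 101.2 [562.2 173.4]
dark [438 188] [ 562.1 -327.9] [47.9 42.3] -11.0 [ 560.2 -327.8]
dark [357 187] [ 564.4 -156.1] [46.1 40.3] 19.2 [ 562.8 -156.9]
dark [110 186] [557.6 359. ] [117.2  18. ] -177.8 [561.1 364. ]
tan [436 231] [ 471.5 -319.8] [45.1 37.4] 3.8 [ 469.9 -319.8]
tan [394 187] [ 565.3 -236. ] [45.6 37.2] -19.4 [ 563.8 -235.5]
yel [279 196] [536.1   5.7] [31.9  7.6] -179.9 [536.2   5.7]
yel [280 168] [593.6   4. ] [76.1  8.5] -2.1 [592.2   4.2]
blue [160 187] [559.5 252. ] [231.1 131.5] 93.0 [559.4 251.9]
plate [395 209] [ 517.9 -239.4] [259.2 179.7] 88.3 [ 517.9 -239.4]
rib [119 214] [500.9 335. ] [10.3  3.1] -177.9 [500.9 334.9]
rib [127 214] [502.2 319.1] [10.9  3.1] -178.0 [502.4 319. ]
rib [118 163] [608.7 340.3] [10.5  4.2] 0.1 [608.5 340.5]
rib [126 162] [609.5 324.6] [11.1  3.6] 2.0 [609.3 324.5]
```

Run:
```python
import cv2
i=cv2.imread('pics/top0.png')[145:258,100:465]
a=cv2.resize(i[:,:200],None,fx=4,fy=4,interpolation=cv2.INTER_CUBIC)[:300];b=cv2.resize(i[:,225:],None,fx=2.5,fy=2.5,interpolation=cv2.INTER_CUBIC)
b=cv2.copyMakeBorder(b,0,0,0,800-b.shape[1],cv2.BORDER_CONSTANT)
cv2.imwrite('pics/crop.png',cv2.vconcat([a,b]))
```

```text
(no output)
```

View pics/crop.png

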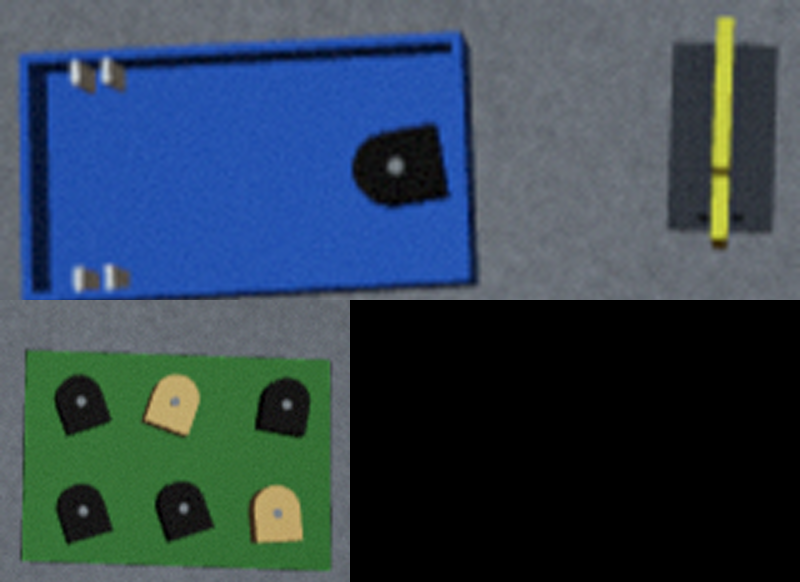

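The measurements agree with the given sizes (tray 231x131, heels about 46x39, divider about 111 long, slot centre two ways within 0.2 mm). Moving now.

```bash
cat > go.py <<'E'
import sys
from h import *
from scipy.spatial.transform import Rotation as Ro
def go(x,y,z,yaw,n):   # mm, deg: constant-twist row, tool frame
    s=manip.read_state();M=Ro.from_quat(s['eef_rot']).as_matrix();a=np.arctan2(M[1,0],M[0,0])
    p=s['position']*1000;D=np.array([x,y,z])-p;t=np.radians(yaw)-a;t=(t+np.pi)%(2*np.pi)-np.pi;dt=t/n
    S=sum(np.array([[np.cos(a+k*dt),np.sin(a+k*dt)],[np.sin(a+k*dt),-np.cos(a+k*dt)]]) for k in range(n))
    d=np.linalg.solve(S,D[:2])
    print('t',round(s['t'],2),'at',p.round(1),'yaw',round(np.degrees(a),1),'tilt',round(np.degrees(np.arccos(-M[2,2])),2),'F',s['ft_force'].round(1),'w',round(s['gripper_width']*1e3,1),'q7',s['joints'][6].round(2))
    print(n,'rows of',[round(d[0],1),round(d[1],1),round(D[2]/n,1),round(-dt,3)])
if __name__=='__main__': go(*map(float,sys.argv[1:5]),int(sys.argv[5]))
E
python3 go.py 468 -158 100 -73 16
```

```text
t 0.1 at [ 288.4 -609.7  230.3] yaw -64.7 tilt 0.11 F [-0.4 -0.3 -0.3] w 85.5 q7 -0.08
16 rows of [np.float64(-22.2), np.float64(-20.8), np.float64(-8.1), np.float64(0.009)]
```

Emit:
play_rows(targets=[[[-22,-21,-1,0.009],[-22,-21,-1,0.009],[-22,-21,-1,0.009],[-22,-21,-1,0.009],[-22,-21,-1,0.009],[-22,-21,-1,0.009],[-22,-21,-1,0.009],[-22,-21,-1,0.009],[-22,-21,-1,0.009],[-22,-21,-1,0.009]]], claw=0.4)

```text
t: 1.1
position: [0.3947, -0.3176, 0.2352]
eef_rot: [0.816, -0.578, -0.006, -0.0]
ft_force: [1.1, 0.5, -0.3]
gripper_width: 0.0595
```

```bash
python3 go.py 468 -158 80 -73 9
```

```text
t 1.1 at [ 394.7 -317.6  235.2] yaw -70.7 tilt 0.66 F [ 1.1  0.5 -0.3] w 59.5 q7 -0.68
9 rows of [np.float64(-14.3), np.float64(-13.3), np.float64(-17.2), np.float64(0.005)]
```

Emit:
play_rows(targets=[[[-15,-14,16,0.005],[-15,-14,16,0.005],[-15,-14,16,0.005],[-15,-14,16,0.005],[-15,-14,16,0.005],[-15,-14,16,0.005],[-15,-14,16,0.005],[-15,-14,16,0.005],[-15,-14,16,0.005],[0,0,0,0]]])

```text
t: 2.1
position: [0.4733, -0.1367, 0.0855]
eef_rot: [0.804, -0.594, -0.006, -0.0]
ft_force: [-0.6, -0.3, 0.1]
gripper_width: 0.0595
```

```bash
sed -i 's/round(D\[2\]\/n,1)/round(-D[2]\/n,1)/; s/\[round(d\[0\],1),round(d\[1\],1)/[round(float(d[0]),1),round(float(d[1]),1)/; s/round(-dt,3)\]/float(round(-dt,3))]/; s/round(-D\[2\]\/n,1)/round(float(-D[2]\/n),1)/' go.py; python3 go.py 468 -158 35 -73 3; python3 -c "
from h import *
cap('wrist','w1.png')"
```

```text
t 2.1 at [ 473.3 -136.7   85.5] yaw -72.9 tilt 0.73 F [-0.6 -0.3  0.1] w 59.5 q7 -1.2
3 rows of [6.3, 3.8, 16.8, 0.001]
```

View pics/w1.png

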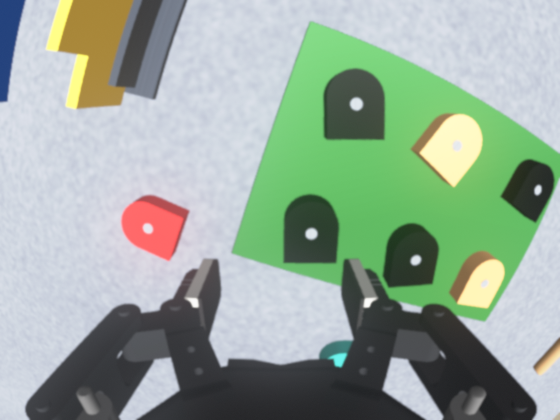

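Wrist view: the target heel at (310,232) is square to the jaws, which stand to its left because of overshoot.

Emit:
play_rows(targets=[[[9,6,10,0],[9,5,10,0],[0,0,10,0],[0,0,10,0],[0,0,0,0]]])

```text
t: 2.65
position: [0.4657, -0.1661, 0.0441]
eef_rot: [0.801, -0.598, -0.004, 0.001]
ft_force: [0.3, 0.7, -0.0]
gripper_width: 0.0598
```

```bash
python3 go.py 468 -158 5 -73 3
```

```text
t 2.65 at [ 465.7 -166.1   44.1] yaw -73.5 tilt 0.52 F [ 0.3  0.7 -0. ] w 59.8 q7 -1.18
3 rows of [-2.3, -1.5, 13.0, -0.003]
```

Emit:
play_rows(targets=[[[-4,-4,5,0],[-2,0,8,0],[0,0,8,0],[0,0,8,0],[0,0,4,0],[0,0,0,0]]])

```text
t: 3.25
position: [0.4682, -0.1575, 0.0081]
eef_rot: [0.802, -0.597, -0.004, 0.001]
ft_force: [-0.6, 0.0, 0.1]
gripper_width: 0.0596
```

```bash
python3 go.py 468 -158 5 -73 1
```

```text
t 3.25 at [ 468.2 -157.5    8.1] yaw -73.4 tilt 0.51 F [-0.6  0.   0.1] w 59.6 q7 -1.22
1 rows of [0.4, 0.4, 3.1, -0.006]
```

Emit:
play_rows(targets=[[[0,0,3,0],[0,0,0,0],[0,0,0,0],[0,0,0,0],[0,0,0,0],[0,0,0,0]]], claw=-1)

```text
t: 3.85
position: [0.4689, -0.1578, 0.0058]
eef_rot: [0.802, -0.598, -0.003, 0.001]
ft_force: [0.5, 0.8, 0.1]
gripper_width: 0.0368
```

Emit:
play_rows(targets=[[[0,0,0,0],[0,0,-15,0],[0,0,-20,0],[0,0,-20,0],[0,0,-10,0],[0,0,0,0]]])

```text
t: 4.45
position: [0.4684, -0.1579, 0.0721]
eef_rot: [0.802, -0.598, -0.005, 0.001]
ft_force: [-0.6, 0.7, -0.8]
gripper_width: 0.0366
```

```bash
python3 go.py 560.8 227 85 3 14
```

```text
t 4.45 at [ 468.4 -157.9   72.1] yaw -73.4 tilt 0.55 F [-0.6  0.7 -0.8] w 36.6 q7 -1.18
14 rows of [-12.6, -27.7, -0.9, -0.095]
```

Emit:
play_rows(targets=[[[-11,-25,-30,-0.09],[-11,-25,-30,-0.09],[-12,-27,-25,-0.09],[-12,-27,0,-0.09],[-12,-27,0,-0.09],[-12,-27,0,-0.09],[-12,-27,0,-0.09],[-12,-27,0,-0.09],[-12,-27,0,-0.09],[-6,-12,0,-0.05]]])

```text
t: 5.45
position: [0.5882, 0.0843, 0.1494]
eef_rot: [0.98, -0.197, -0.012, 0.0]
ft_force: [0.5, 0.1, -1.0]
gripper_width: 0.0365
```

```bash
python3 go.py 560.8 227 90 3 6
```

```text
t 5.45 at [588.2  84.3 149.4] yaw -22.7 tilt 1.34 F [ 0.5  0.1 -1. ] w 36.5 q7 -0.83
6 rows of [-9.5, -22.5, 9.9, -0.075]
```

Emit:
play_rows(targets=[[[-9,-22,8,-0.075],[-9,-22,8,-0.075],[-9,-22,8,-0.075],[-9,-22,8,-0.075],[-6,-15,5,-0.06],[-2,-6,5,-0.03],[0,0,0,0]]])

```text
t: 6.15
position: [0.5659, 0.206, 0.1016]
eef_rot: [1.0, 0.011, -0.015, -0.001]
ft_force: [-0.1, -0.7, 0.2]
gripper_width: 0.0368
```

```bash
python3 go.py 560.8 227 50 3 4
```

```text
t 6.15 at [565.9 206.  101.6] yaw 1.3 tilt 1.67 F [-0.1 -0.7  0.2] w 36.8 q7 -0.71
4 rows of [-1.1, -5.3, 12.9, -0.007]
```

Emit:
play_rows(targets=[[[-2,-10,10,-0.015],[-2,-9,12,-0.01],[0,-2,12,0],[0,0,10,0],[0,0,6,0],[0,0,0,0]]])

```text
t: 6.75
position: [0.5606, 0.2246, 0.0468]
eef_rot: [1.0, 0.022, -0.014, 0.001]
ft_force: [-0.1, -0.1, -0.1]
gripper_width: 0.0368
```

```bash
python3 go.py 560.8 227 8 3 4
```

```text
t 6.75 at [560.6 224.6  46.8] yaw 2.5 tilt 1.66 F [-0.1 -0.1 -0.1] w 36.8 q7 -0.77
4 rows of [0.1, -0.6, 9.7, -0.002]
```

Emit:
play_rows(targets=[[[0,-1,8,-0.005],[0,-1,10,0],[0,0,10,0],[0,0,6,0],[0,0,3,0],[0,0,0,0]]])

```text
t: 7.35
position: [0.5602, 0.2257, 0.0066]
eef_rot: [1.0, 0.024, -0.014, 0.001]
ft_force: [-0.6, -0.7, -1.5]
gripper_width: 0.0367
```

```bash
python3 go.py 560.8 227 7 3 1
```

```text
t 7.35 at [560.2 225.7   6.6] yaw 2.7 tilt 1.62 F [-0.6 -0.7 -1.5] w 36.7 q7 -0.8
1 rows of [0.6, -1.2, -0.4, -0.005]
```

Emit:
play_rows(targets=[[[0,0,0,0],[0,0,0,0],[0,0,0,0],[0,0,0,0]]], claw=0.4)

```text
t: 7.75
position: [0.561, 0.2262, 0.0077]
eef_rot: [1.0, 0.024, -0.013, 0.001]
ft_force: [-0.3, 0.3, 0.5]
gripper_width: 0.06
```

Emit:
play_rows(targets=[[[0,0,-15,0],[0,0,-25,0],[0,0,-30,0],[0,0,-30,0],[0,0,-25,0]]])

```text
t: 8.25
position: [0.5626, 0.2258, 0.1378]
eef_rot: [1.0, 0.024, -0.016, 0.001]
ft_force: [-0.2, -0.2, -0.5]
gripper_width: 0.06
```

```bash
python3 go.py 559.7 -157.7 140 -71 14
```

```text
t 8.25 at [562.6 225.8 137.8] yaw 2.8 tilt 1.8 F [-0.2 -0.2 -0.5] w 60.0 q7 -0.7
14 rows of [15.1, 25.2, -0.2, 0.092]
```

Emit:
play_rows(targets=[[[15,25,-10,0.092],[15,25,-5,0.092],[15,25,0,0.092],[15,25,0,0.092],[15,25,0,0.092],[15,25,0,0.092],[15,25,0,0.092],[15,25,0,0.092],[15,25,0,0.092],[15,25,0,0.092]]])

```text
t: 9.25
position: [0.6105, -0.0736, 0.1584]
eef_rot: [0.891, -0.454, -0.01, 0.006]
ft_force: [-0.1, -0.8, -0.2]
gripper_width: 0.0597
```

```bash
python3 go.py 559.7 -157.7 80 -71 7
python3 - <<'E'
from m import *
c=cap('top');I=up(c);roi=np.zeros(I.shape[:2],bool);roi[4*160:4*215,4*120:4*214]=1
k=cv2.morphologyEx(((I.max(2)<50)&roi).astype(np.uint8),cv2.MORPH_CLOSE,np.ones((15,15)))
for o in blobs(c,k,.016): print(*o)
E
```

```text
t 9.25 at [610.5 -73.6 158.4] yaw -54.0 tilt 1.35 F [-0.1 -0.8 -0.2] w 59.7 q7 -1.05
7 rows of [7.1, 12.2, 11.2, 0.042]
[174 187] [559.5 231.6] [46.3 37. ] 91.4 [559.8 229.9]
[200 186] [561.5 175.1] [45.8 37.9] 100.9 [562.1 173.3]
```

Emit:
play_rows(targets=[[[6,11,8,0.042],[6,11,8,0.042],[6,11,8,0.042],[6,10,8,0.042],[5,9,8,0.04],[3,6,8,0.03],[0,0,0,0]]])

```text
t: 10.0
position: [0.5665, -0.1476, 0.1054]
eef_rot: [0.819, -0.574, -0.011, 0.012]
ft_force: [1.0, 0.6, 0.4]
gripper_width: 0.0593
```

```bash
python3 go.py 559.7 -157.7 45 -71 3
```

```text
t 10.0 at [ 566.5 -147.6  105.4] yaw -70.0 tilt 1.88 F [1.  0.6 0.4] w 59.3 q7 -1.19
3 rows of [2.4, 3.3, 20.1, 0.006]
```

Emit:
play_rows(targets=[[[5,6,12,0.01],[3,4,15,0.005],[0,0,15,0],[0,0,10,0],[0,0,5,0],[0,0,0,0]]])

```text
t: 10.6
position: [0.5591, -0.1574, 0.0452]
eef_rot: [0.815, -0.579, -0.01, 0.011]
ft_force: [-0.3, -0.5, 0.7]
gripper_width: 0.0596
```

```bash
python3 go.py 559.7 -157.7 5 -71 3
```

```text
t 10.6 at [ 559.1 -157.4   45.2] yaw -70.7 tilt 1.7 F [-0.3 -0.5  0.7] w 59.6 q7 -1.21
3 rows of [0.1, -0.2, 13.4, 0.002]
```

Emit:
play_rows(targets=[[[0,0,8,0],[0,0,10,0],[0,0,10,0],[0,0,6,0],[0,0,4,0],[0,0,0,0]]])

```text
t: 11.2
position: [0.5592, -0.1573, 0.0048]
eef_rot: [0.816, -0.578, -0.009, 0.01]
ft_force: [-0.0, 1.5, 0.1]
gripper_width: 0.0598
```

```bash
python3 go.py 559.7 -157.7 5 -71 1
```

```text
t 11.2 at [ 559.2 -157.3    4.8] yaw -70.7 tilt 1.57 F [-0.   1.5  0.1] w 59.8 q7 -1.23
1 rows of [0.5, -0.3, -0.2, 0.005]
```

Emit:
play_rows(targets=[[[0,0,-1,0],[0,0,0,0],[0,0,0,0],[0,0,0,0],[0,0,0,0],[0,0,0,0],[0,0,0,0]]], claw=-1)

```text
t: 11.9
position: [0.5603, -0.1576, 0.0075]
eef_rot: [0.816, -0.579, -0.008, 0.01]
ft_force: [-0.2, -0.4, -0.8]
gripper_width: 0.0364
```

Emit:
play_rows(targets=[[[0,0,-15,0],[0,0,-25,0],[0,0,-30,0],[0,0,-30,0],[0,0,-30,0]]])

```text
t: 12.4
position: [0.5605, -0.1559, 0.1408]
eef_rot: [0.816, -0.578, -0.012, 0.011]
ft_force: [0.2, -0.6, -1.5]
gripper_width: 0.0364
```

```bash
python3 go.py 557.9 283 160 3 15
```

```text
t 12.4 at [ 560.5 -155.9  140.8] yaw -70.7 tilt 1.92 F [ 0.2 -0.6 -1.5] w 36.4 q7 -1.17
15 rows of [-18.7, -25.2, -1.3, -0.086]
```

Emit:
play_rows(targets=[[[-19,-25,-10,-0.086],[-19,-25,-5,-0.086],[-19,-25,0,-0.086],[-19,-25,0,-0.086],[-19,-25,0,-0.086],[-19,-25,0,-0.086],[-19,-25,0,-0.086],[-19,-25,0,-0.086],[-19,-25,0,-0.086],[-19,-25,0,-0.086]]])

```text
t: 13.4
position: [0.6255, 0.1446, 0.1712]
eef_rot: [0.984, -0.176, -0.004, 0.007]
ft_force: [-0.3, -0.3, -0.2]
gripper_width: 0.0368
```

```bash
python3 go.py 557.9 283 80 3 9
```

```text
t 13.4 at [625.5 144.6 171.2] yaw -20.3 tilt 0.89 F [-0.3 -0.3 -0.2] w 36.8 q7 -0.89
9 rows of [-10.1, -13.9, 10.1, -0.045]
```

Emit:
play_rows(targets=[[[-9,-13,6,-0.045],[-9,-13,8,-0.045],[-9,-13,8,-0.045],[-9,-13,8,-0.045],[-9,-13,8,-0.045],[-9,-12,8,-0.045],[-6,-8,8,-0.04],[-3,-5,6,-0.02],[0,0,0,0]]])

```text
t: 14.3
position: [0.577, 0.252, 0.1059]
eef_rot: [1.0, 0.002, -0.005, 0.007]
ft_force: [-0.3, -0.4, -0.2]
gripper_width: 0.0366
```

```bash
python3 go.py 557.9 283 50 3 3
```

```text
t 14.3 at [577.  252.  105.9] yaw 0.2 tilt 1.01 F [-0.3 -0.4 -0.2] w 36.6 q7 -0.81
3 rows of [-6.2, -10.5, 18.6, -0.016]
```

Emit:
play_rows(targets=[[[-6,-10,10,-0.02],[-6,-10,12,-0.02],[-6,-10,12,-0.015],[-2,-3,12,0],[0,0,5,0],[0,0,0,0]]])

```text
t: 14.9
position: [0.5544, 0.2851, 0.0496]
eef_rot: [0.999, 0.031, -0.005, 0.008]
ft_force: [-0.2, -0.3, -0.8]
gripper_width: 0.0367
```

```bash
python3 go.py 557.9 283 8 3 4
```

```text
t 14.9 at [554.4 285.1  49.6] yaw 3.5 tilt 1.06 F [-0.2 -0.3 -0.8] w 36.7 q7 -0.86
4 rows of [0.8, 0.6, 10.4, 0.002]
```

Emit:
play_rows(targets=[[[2,2,8,0.005],[1,1,10,0],[0,0,10,0],[0,0,6,0],[0,0,4,0],[0,0,0,0]]])

```text
t: 15.5
position: [0.5592, 0.2795, 0.0084]
eef_rot: [1.0, 0.026, -0.005, 0.008]
ft_force: [-0.4, 0.6, -0.8]
gripper_width: 0.0364
```

```bash
python3 go.py 557.9 283 8.5 3 1
```

```text
t 15.5 at [559.2 279.5   8.4] yaw 3.0 tilt 1.07 F [-0.4  0.6 -0.8] w 36.4 q7 -0.89
1 rows of [-1.2, -3.6, -0.1, 0.0]
```

Emit:
play_rows(targets=[[[0,0,0,0],[0,0,0,0],[0,0,0,0],[0,0,0,0]]], claw=0.4)

```text
t: 15.9
position: [0.5599, 0.2802, 0.0094]
eef_rot: [1.0, 0.027, -0.004, 0.007]
ft_force: [-1.5, 0.6, -0.2]
gripper_width: 0.06
```

Emit:
play_rows(targets=[[[0,0,-15,0],[0,0,-25,0],[0,0,-30,0],[0,0,-30,0],[0,0,-30,0]]])

```text
t: 16.4
position: [0.5586, 0.2813, 0.1439]
eef_rot: [1.0, 0.027, -0.007, 0.009]
ft_force: [0.4, -0.4, 0.8]
gripper_width: 0.0601
```

```bash
python3 go.py 575.3 4.5 170 88 12
```

```text
t 16.4 at [558.6 281.3 143.9] yaw 3.1 tilt 1.29 F [ 0.4 -0.4  0.8] w 60.1 q7 -0.8
12 rows of [-15.8, 19.8, -2.2, -0.123]
```

Emit:
play_rows(targets=[[[-15,19,-5,-0.122],[-15,19,-5,-0.122],[-15,19,-3,-0.122],[-15,19,0,-0.122],[-15,19,0,-0.122],[-15,19,0,-0.122],[-15,19,0,-0.122],[-15,19,0,-0.122],[-15,19,0,-0.122],[-10,12,0,-0.1]]])

```text
t: 17.4
position: [0.5466, 0.063, 0.1813]
eef_rot: [0.792, 0.61, 0.001, 0.01]
ft_force: [0.0, -0.5, 0.3]
gripper_width: 0.06
```

```bash
python3 go.py 575.3 4.5 150 88 6
```

```text
t 17.4 at [546.6  63.  181.3] yaw 75.2 tilt 1.16 F [ 0.  -0.5  0.3] w 60.0 q7 0.7
6 rows of [-8.8, 6.3, 5.2, -0.037]
```

Emit:
play_rows(targets=[[[-8,6,3,-0.037],[-8,6,4,-0.037],[-8,6,4,-0.037],[-7,5,4,-0.037],[-4,3,4,-0.02],[0,0,0,0],[0,0,0,0]]])

```text
t: 18.1
position: [0.5686, 0.0186, 0.1701]
eef_rot: [0.738, 0.675, 0.002, 0.014]
ft_force: [-0.9, -0.5, -0.3]
gripper_width: 0.0597
```

```bash
python3 - <<'E'
from m import *
c=cap('top','top1.png');I=up(c);roi=np.zeros(I.shape[:2],bool);roi[4*160:4*215,4*120:4*214]=1
k=cv2.morphologyEx(((I.max(2)<50)&roi).astype(np.uint8),cv2.MORPH_CLOSE,np.ones((15,15)))
for o in blobs(c,k,.016): print(*o)
cap('wrist','w2.png');cap('side','s2.png')
E
python3 go.py 575.3 4.5 130 88 3
```

```text
[161 188] [559.3 258.7] [101.5  37.6] 91.2 [559.3 257. ]
[200 186] [561.5 175.1] [45.8 37.9] 100.9 [562.1 173.2]
t 18.25 at [568.5  18.7 170. ] yaw 84.9 tilt 1.67 F [0.2 1.  0.5] w 59.9 q7 0.91
3 rows of [-4.6, 2.6, 13.3, -0.018]
```

View pics/w2.png

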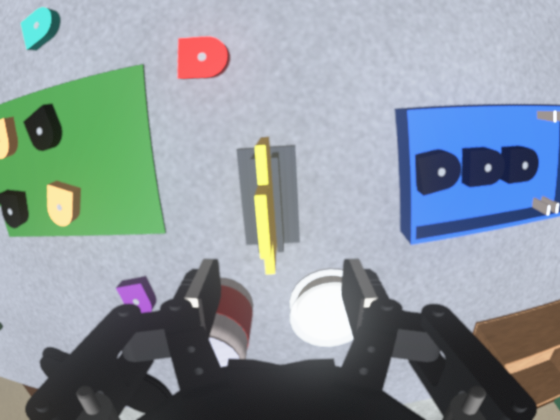

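Three heels are in the bay in a row, with dots at (441,171), (487,167) and (525,165). The divider tab at (264,240) lies between the jaws' planes. Going down for it.

Emit:
play_rows(targets=[[[-6,3,10,-0.02],[-5,3,12,-0.02],[-3,2,12,-0.015],[0,0,8,0],[0,0,0,0],[0,0,0,0]]])

```text
t: 18.85
position: [0.5761, 0.0024, 0.1233]
eef_rot: [0.717, 0.697, 0.001, 0.013]
ft_force: [-0.4, -0.2, -0.0]
gripper_width: 0.0598
```

```bash
python3 go.py 575.3 4.5 100 88 3
```

```text
t 18.85 at [576.1   2.4 123.3] yaw 88.4 tilt 1.55 F [-0.4 -0.2 -0. ] w 59.8 q7 0.94
3 rows of [0.7, -0.3, 7.8, 0.002]
```

Emit:
play_rows(targets=[[[1,0,8,0.005],[1,0,10,0],[0,0,10,0],[0,0,10,0],[0,0,6,0],[0,0,3,0],[0,0,0,0]]])

```text
t: 19.55
position: [0.5772, 0.0045, 0.0723]
eef_rot: [0.718, 0.696, 0.001, 0.013]
ft_force: [-0.9, 0.1, 0.7]
gripper_width: 0.0602
```

```bash
python3 go.py 575.3 4.5 69 88 1
```

```text
t 19.55 at [577.2   4.5  72.3] yaw 88.2 tilt 1.55 F [-0.9  0.1  0.7] w 60.2 q7 0.87
1 rows of [-0.0, -1.9, 3.3, 0.003]
```

Emit:
play_rows(targets=[[[0,-1,2,0],[0,0,0,0],[0,0,0,0],[0,0,0,0],[0,0,0,0],[0,0,0,0],[0,0,0,0],[0,0,0,0]]], claw=-1)

```text
t: 20.35
position: [0.5768, 0.0044, 0.0711]
eef_rot: [0.718, 0.696, 0.002, 0.014]
ft_force: [0.4, -0.2, -1.2]
gripper_width: 0.0066
```

Emit:
play_rows(targets=[[[0,0,0,0],[0,0,0,0]]])

```text
t: 20.55
position: [0.5767, 0.0044, 0.071]
eef_rot: [0.718, 0.696, 0.002, 0.014]
ft_force: [0.6, 0.1, -0.5]
gripper_width: 0.0065
```

```bash
python3 go.py 575.3 4.5 130 88 5
```

```text
t 20.55 at [576.7   4.4  71. ] yaw 88.1 tilt 1.63 F [ 0.6  0.1 -0.5] w 6.5 q7 0.87
5 rows of [0.0, -0.3, -11.8, 0.001]
```

Emit:
play_rows(targets=[[[0,0,-8,0],[0,0,-12,0],[0,0,-15,0],[0,0,-15,0],[0,0,-12,0],[0,0,0,0],[0,0,0,0]]])

```text
t: 21.25
position: [0.5761, 0.006, 0.1407]
eef_rot: [0.718, 0.696, 0.003, 0.016]
ft_force: [-0.2, -0.0, -1.3]
gripper_width: 0.0067
```

```bash
python3 go.py 556.8 329.9 140 92.9 14
```

```text
t 21.25 at [576.1   6.  140.7] yaw 88.2 tilt 1.8 F [-0.2 -0.  -1.3] w 6.7 q7 0.95
14 rows of [23.1, -1.2, 0.0, -0.006]
```

Emit:
play_rows(targets=[[[15,-1,0,-0.006],[23,-1,0,-0.006],[23,-1,0,-0.006],[23,-1,0,-0.006],[23,-1,0,-0.006],[23,-1,0,-0.006],[23,-1,0,-0.006],[23,-1,0,-0.006],[23,-1,0,-0.006],[23,-1,0,-0.006]]])

```text
t: 22.25
position: [0.56, 0.2413, 0.1289]
eef_rot: [0.695, 0.718, -0.002, 0.011]
ft_force: [0.6, -0.6, -1.0]
gripper_width: 0.0067
```

```bash
python3 go.py 556.8 329.9 135 92.9 6
```

```text
t 22.25 at [560.  241.3 128.9] yaw 91.9 tilt 1.25 F [ 0.6 -0.6 -1. ] w 6.7 q7 0.61
6 rows of [14.8, 0.1, -1.0, -0.003]
```

Emit:
play_rows(targets=[[[13,0,-2,0],[13,0,-1,0],[12,0,-1,-0.003],[10,0,0,-0.003],[7,0,0,0],[3,0,0,0],[0,0,0,0],[0,0,0,0]]])

```text
t: 23.05
position: [0.555, 0.3066, 0.1302]
eef_rot: [0.691, 0.722, -0.004, 0.009]
ft_force: [-0.3, -0.3, -0.8]
gripper_width: 0.0064
```

```bash
python3 go.py 556.8 329.9 120 92.9 3
```

```text
t 23.05 at [555.  306.6 130.2] yaw 92.5 tilt 1.17 F [-0.3 -0.3 -0.8] w 6.4 q7 0.53
3 rows of [7.7, 1.0, 3.4, -0.002]
```

Emit:
play_rows(targets=[[[9,1,0,-0.004],[9,0,0,-0.004],[5,0,0,0],[0,0,0,0],[0,0,0,0]]])

```text
t: 23.55
position: [0.5556, 0.3304, 0.1297]
eef_rot: [0.689, 0.725, -0.004, 0.01]
ft_force: [-0.0, 0.0, -1.0]
gripper_width: 0.0068
```

```bash
python3 go.py 556.8 329.9 110 92.9 1
python3 - <<'E'
from m import *
from scipy.spatial.transform import Rotation as Ro
s=manip.read_state();M=Ro.from_quat(s['eef_rot']).as_matrix();print('tool z',M[:,2].round(4))
c=cap('top','top3.png')
print([proj(c,p).round(1) for p in ([.555,.33,.035],[.555,.33,.15])])
w=cap('wrist');s2=cap('side')
a=cv2.resize(c['pixels'][140:240,90:230],(560,400),interpolation=cv2.INTER_CUBIC)
b=s2['pixels'][60:220,180:380];b=cv2.resize(b,(240,192),interpolation=cv2.INTER_CUBIC)
d=cv2.resize(w['pixels'],(240,180));r=np.vstack([b,d,np.zeros((28,240,3),np.uint8)])
cv2.imwrite('pics/mix.png',np.hstack([a,r])[:,:,::-1])
E
```

```text
t 23.55 at [555.6 330.4 129.7] yaw 92.9 tilt 1.2 F [-0.  0. -1.] w 6.8 q7 0.51
1 rows of [-0.6, 1.2, 19.7, -0.0]
tool z [ 0.0087 -0.019  -0.9998]
[array([122.5, 188.3]), array([103.3, 179.6])]
```

View pics/mix.png

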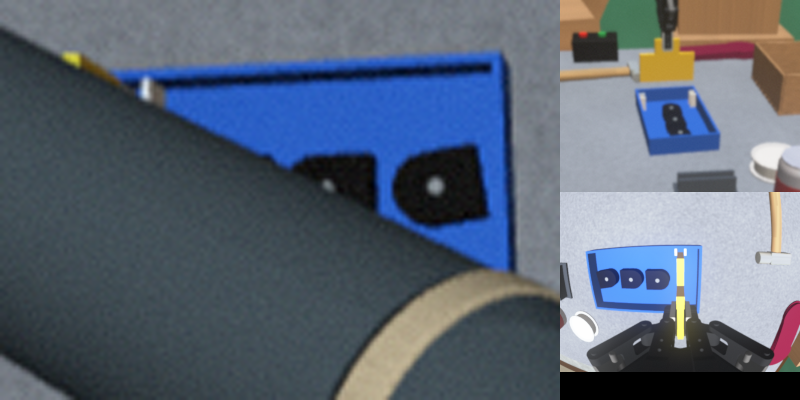

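The wrist view shows the divider lined up between the ribs, and the three heels lie separate and flat. Lowering now, watching the force.

Emit:
play_rows(targets=[[[0,1,5,0],[0,0,7,0],[0,0,7,0],[0,0,4,0],[0,0,0,0],[0,0,0,0]]])

```text
t: 24.3
position: [0.557, 0.3279, 0.1036]
eef_rot: [0.69, 0.724, -0.005, 0.01]
ft_force: [-0.5, 0.5, 0.1]
gripper_width: 0.0071
```

```bash
python3 go.py 556.8 330.2 90 92.9 1
python3 - <<'E'
from h import *
w=cap('wrist');cv2.imwrite('pics/w4.png',cv2.resize(w['pixels'][90:390,200:400],None,fx=2,fy=2,interpolation=cv2.INTER_CUBIC)[:,:,::-1])
E
```

```text
t 24.3 at [557.  327.9 103.6] yaw 92.8 tilt 1.27 F [-0.5  0.5  0.1] w 7.1 q7 0.5
1 rows of [2.3, -0.1, 13.6, -0.002]
```

View pics/w4.png

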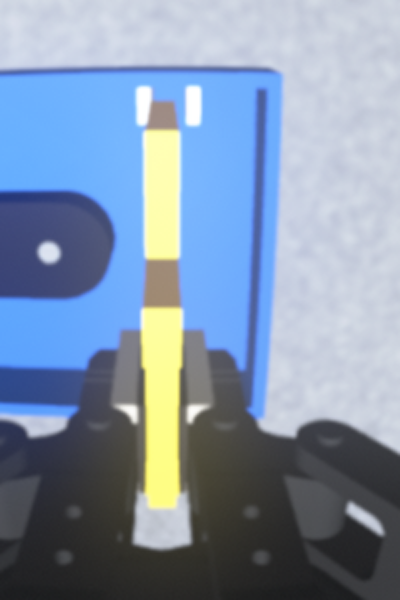

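The ribs' inner edges are at columns 151 and 186 and the divider's lower end is centred near 163. It sits about 2 mm too far towards the bay, which agrees with the measured TCP, so I'm nudging it.

Emit:
play_rows(targets=[[[2,0,0,0],[0,0,0,0],[0,0,0,0]]])

```text
t: 24.65
position: [0.5572, 0.3305, 0.1043]
eef_rot: [0.69, 0.724, -0.004, 0.01]
ft_force: [0.5, -0.0, -1.0]
gripper_width: 0.0062
```

```bash
python3 go.py 556.8 330.3 90 92.9 1
```

```text
t 24.65 at [557.2 330.5 104.3] yaw 92.8 tilt 1.25 F [ 0.5 -0.  -1. ] w 6.2 q7 0.49
1 rows of [-0.2, -0.4, 14.3, -0.002]
```

Emit:
play_rows(targets=[[[0.3,0,4,0],[0.3,0,4,0],[0.3,0,3,0],[0,0,0,0],[0,0,0,0]]])

```text
t: 25.15
position: [0.5572, 0.3313, 0.0923]
eef_rot: [0.69, 0.724, -0.004, 0.01]
ft_force: [-0.4, -0.1, -1.2]
gripper_width: 0.0066
```

```bash
python3 go.py 556.8 330.3 70 92.9 1
```

```text
t 25.15 at [557.2 331.3  92.3] yaw 92.8 tilt 1.26 F [-0.4 -0.1 -1.2] w 6.6 q7 0.48
1 rows of [-1.0, -0.4, 22.3, -0.002]
```

Inside the ribs without contact. Continuing down.

Emit:
play_rows(targets=[[[-1,0,4,0],[0,0,5,0],[0,0,5,0],[0,0,3,0],[0,0,1,0],[0,0,0,0]]])

```text
t: 25.75
position: [0.5574, 0.3295, 0.0723]
eef_rot: [0.69, 0.724, -0.005, 0.01]
ft_force: [0.8, -1.0, -0.3]
gripper_width: 0.0063
```

```bash
python3 go.py 556.8 330.3 70 92.9 1
```

```text
t 25.75 at [557.4 329.5  72.3] yaw 92.8 tilt 1.27 F [ 0.8 -1.  -0.3] w 6.3 q7 0.47
1 rows of [0.8, -0.5, 2.3, -0.002]
```

Emit:
play_rows(targets=[[[0,0,2,0],[0,0,1,0],[0,0,0,0],[0,0,0,0]]])

```text
t: 26.15
position: [0.5576, 0.3303, 0.071]
eef_rot: [0.69, 0.724, -0.004, 0.01]
ft_force: [0.1, 0.7, -1.0]
gripper_width: 0.0067
```

```bash
python3 go.py 556.8 330.3 70 92.9 1
```

```text
t 26.15 at [557.6 330.3  71. ] yaw 92.8 tilt 1.26 F [ 0.1  0.7 -1. ] w 6.7 q7 0.47
1 rows of [0.0, -0.8, 1.0, -0.002]
```

Emit:
play_rows(targets=[[[0,0,1.5,0],[0,0,1,0],[0,0,0,0],[0,0,0,0]]])

```text
t: 26.55
position: [0.5577, 0.3308, 0.0706]
eef_rot: [0.69, 0.724, -0.003, 0.011]
ft_force: [0.4, -0.7, 0.1]
gripper_width: 0.0063
```

```bash
python3 go.py 556.8 330.3 70 92.9 1
```

```text
t 26.55 at [557.7 330.8  70.6] yaw 92.8 tilt 1.31 F [ 0.4 -0.7  0.1] w 6.3 q7 0.47
1 rows of [-0.4, -0.9, 0.6, -0.002]
```

At floor height (70.6 mm against 70 expected) and the weight is off the tool. Releasing.

Emit:
play_rows(targets=[[[0,0,0,0],[0,0,0,0],[0,0,0,0],[0,0,0,0]]], claw=-0.2)

```text
t: 26.95
position: [0.5578, 0.3309, 0.07]
eef_rot: [0.69, 0.724, -0.003, 0.011]
ft_force: [-0.5, -0.1, -0.3]
gripper_width: 0.0342
```

Emit:
play_rows(targets=[[[0,0,-10,0],[0,0,-20,0],[0,0,-25,0],[0,0,-25,0],[-25,0,-25,0],[-40,0,0,0],[-40,0,0,0],[-40,0,0,0],[-40,0,0,0],[-40,0,0,0]]])

```text
t: 27.95
position: [0.5676, 0.112, 0.1909]
eef_rot: [0.684, 0.73, 0.002, 0.01]
ft_force: [0.7, 0.8, 0.6]
gripper_width: 0.0339
```

Emit:
play_rows(targets=[[[0,0,0,0],[0,0,0,0],[0,0,0,0]]])

```text
t: 28.25
position: [0.5692, 0.1044, 0.1922]
eef_rot: [0.688, 0.726, 0.001, 0.012]
ft_force: [-0.1, 0.8, 0.7]
gripper_width: 0.0343
```

```bash
python3 go.py 556.8 330.3 70 92.9 1
python3 - <<'E'
from m import *
c=cap('top');s=cap('side')
a=cv2.resize(c['pixels'][140:240,90:230],(560,400),interpolation=cv2.INTER_CUBIC)
b=cv2.resize(s['pixels'][110:220,220:330],(240,240),interpolation=cv2.INTER_CUBIC)
b=np.vstack([b,np.zeros((160,240,3),np.uint8)])
cv2.imwrite('pics/end.png',np.hstack([a,b])[:,:,::-1])
I=up(c);hsv=cv2.cvtColor(np.clip(I,0,255).astype(np.uint8),cv2.COLOR_RGB2HSV)
m=(hsv[...,0]>22)&(hsv[...,0]<36)&(hsv[...,1]>130)&(I[...,0]>110);m[:,4*150:]=0;m[:4*140]=0;m[4*240:]=0
for z in(.063,.092):
  for o in blobs(c,m,z,amin=10): print(z,*o)
k=(I.max(2)<50);q=np.zeros_like(k);q[4*160:4*215,4*128:4*214]=1
k=cv2.morphologyEx((k&q).astype(np.uint8),cv2.MORPH_CLOSE,np.ones((7,7)))
for o in blobs(c,k,.016,amin=60): print(*o)
E
```

```text
t 28.25 at [569.2 104.4 192.2] yaw 93.0 tilt 1.41 F [-0.1  0.8  0.7] w 34.3 q7 0.91
1 rows of [226.2, -0.4, 122.2, 0.002]
0.063 [119 205] [516.3 327.5] [33.  8.] -177.0 [516.6 327.5]
0.063 [115 177] [573.3 337.7] [77.1 18. ] -8.3 [572.6 336.9]
0.092 [119 205] [513.2 318.2] [32.1  7.8] -177.0 [513.5 318.3]
0.092 [115 177] [568.6 328.2] [74.9 17.5] -8.3 [567.9 327.4]
[148 188] [558.5 285.5] [47.7 37.5] 92.9 [558.9 283.5]
[174 187] [559.8 231.5] [46.6 37.2] 90.4 [559.8 229.9]
[200 190] [550.5 175.3] [104.   27.6] -139.6 [551.6 174.1]
```

View pics/end.png

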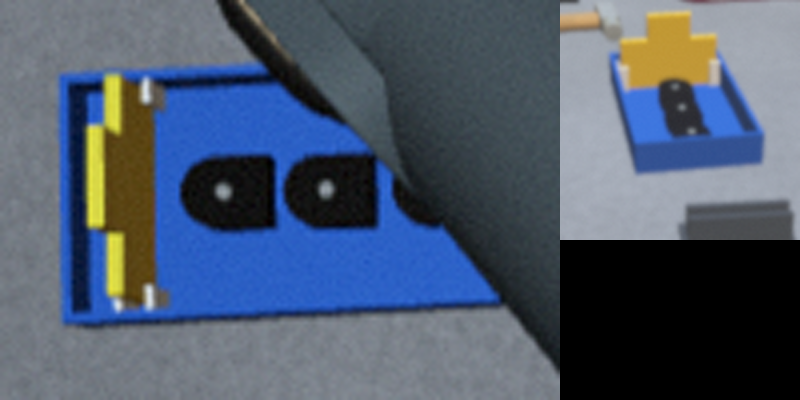

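```bash
python3 -c "
from cell import manip
print(manip.close_job())"
```

```text
the job is handed in; nothing more can be done
None
```

The job is done and handed in at about 28 s of the 64 s allowed. The large bay holds three black heels, and the yellow divider stands in the slot between the white ribs.

- **Heels:** I moved the two black heels at the tray side of the plate, at about (473, -156) and (564, -156) mm. In the last top view they lie flat at about y = 232 and 286 mm with a gap of about 8 mm between them, clear of the ribs. The arm hid most of the third heel, already in the tray, in that picture. In the view just before the divider went in, it lay where it started.
- **Divider:** It went down without contact until floor height. The tool stood at 70.6 mm, against 70 expected, and the divider's weight was off it when I let go. The last top view puts its upper edge within about 0.5 mm of the slot line, and the side view shows it upright between the ribs. On the way in it was about 2 mm too close to one rib, so I corrected that before lowering it.
- **Tool tilt:** The tool drifted about 1.3° to 1.9° off vertical during the moves. I left this uncorrected, and it had no visible effect on the placements.
- **Not checked at the end:** I aimed no moves at the other heels on the plate, the glue can, the tape reel or the look-alikes, but did not re-measure them afterwards. Measured forces stayed at about 1.5 N or less throughout.

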